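Hang the socket rack on its keyhole screw

TASK

Pick up the small socket rack by the top of its back plate and hang it on the screw of the upright board: feel lightly (under 1 kg on the face of the head) for the round hole, pass it over the screw head, push the plate in against the spring washer, then slide the rack down until the screw sits fully home at the end of the narrow slot, and bed it there with a firm downward push of about 1.5 kg, never more than 2.5 kg in any direction. Keep the rack upright within a few degrees all the while; let go, leaving it hanging straight and still on the screw, and leave the other things where they are.

Things in the scene. Friction and masses are not known exactly. Their poses are not given: they have to be found in the camera images.
- rack_mid (a point): Centre of the socket rack's back plate, half-way up: also the centre of its keyhole's round (eight-sided) hole, 20 mm across. A slot 10 mm wide runs up from the hole; its closed end is 25.5 mm above this point. Plate 6 mm thick (x), 80 wide (y), 180 tall: its rear face is 3 mm behind this point, its top 90 mm above, its underside 90 mm below. x points to the ledge side, z up.
- rack_tab (a point): Centre of the tab, the plate's top 53 mm, 40 mm wide (y), 6 mm thick (x); 63.5 mm above rack_mid. Grip here, from above, across the thickness. When the rack is hung home only the plate's upper 42 to 60 mm stands above the board's top edge, so the fingertips should not reach lower than 39 mm below the plate's top.
- rack: The socket rack: grey painted steel bracket standing upright on the table by itself, about 0.26 kg. Upright back plate; ledge along its lower edge reaching 46 mm forward (+x) with three short fixed sockets, up to 40 mm above the underside. Origin on the underside, below the middle of the plate's rear face. z up.
- strip (a point): Middle of the adjusting range of the screw, on the board's front face, 140 mm above the table; x points out of the board along the screw, z up. The screw is clamped in a vertical slotted steel strip: it is exactly at this y, but its axis may be up to 9 mm higher or lower than this point. That height is not measured: see it or feel for it. Fully home, rack_mid is 22 mm below the screw's axis.
- board_top (a point): Middle of the front top edge of the board, 157 mm above the table. Round the shank behind the head is a black spring washer, 23 mm in diameter; its face stands 5 mm in front of the board and can be pushed flush, against 2.5 N at first touch, 5 N when flush. It presses the hung plate against the back of the head: friction keeps it from sliding down by its own weight.
- stand: Upright plywood board fixed to the table: 140 mm wide (y), 157 tall, 18 thick, with a foot behind it. Origin at table height below the middle of the front face; x points out of the front face, away from the foot. The steel screw stands out of this face: shank 7 mm in diameter, round head 16 mm in diameter, its underside 8 mm and its front 12 mm in front of the board.
- socket: Bystander: loose steel socket standing on the table, 32 mm in diameter, 45 mm tall; origin at the centre of its underside. Leave it alone.
- bin: Bystander: small empty yellow plastic bin, 110 x 85 x 50 mm; origin at the centre of its underside. Leave it alone.
- wrench: Bystander: steel wrench about 160 mm long lying flat on the table; origin at the middle of its underside. Leave it alone.
Not all that is in view belongs to the job. There is more than one size of the rack; the job needs the smaller. There is more than one size of the stand; the job needs the smaller.

How it is judged:
On the way, in this order (a step that is already met when the one before it is completed fails the run):
1. the rack is lifted clear of the table (height (world z) of rack above 0.012 m), for 0.2 s.
2. the round hole is over the screw head and the plate is behind it (the plate is pushed in past the head and not yet slid down) (x of rack_mid in the frame of strip between -0.002 and 0.0065 m and y of rack_mid in the frame of strip between -0.004 and 0.004 m and z of rack_mid in the frame of strip between -0.0125 and 0.0125 m), for 0.05 s.
3. the rack is fully home on the screw and bedded with the end of its slot pressed on the shank with more than 8 N for 0.1 s (x of rack_mid in the frame of strip between -0.001 and 0.007 m and y of rack_mid in the frame of strip between -0.003 and 0.003 m and z of rack_mid in the frame of strip between -0.033 and -0.011 m and contact force between rack_c2 and stand above 8 N), for 0.1 s.
At the end, for the whole second after the job is handed in: The rack hangs still and straight (within 0.1 rad upright and square to the board), plate behind the head, the end of the slot bearing on the shank (over 0.3 N), rack_mid within 3 mm of the screw sideways and 11 to 33 mm below the middle of the strip (x of rack_mid in the frame of strip between -0.001 and 0.007 m and y of rack_mid in the frame of strip between -0.003 and 0.003 m and z of rack_mid in the frame of strip between -0.033 and -0.011 m and contact force between rack_c2 and stand above 0.3 N and angle between rack's own z axis and vertical below 0.1 rad and angle between the x axis of rack and the x axis of stand, either way round below 0.1 rad and linear speed of rack below 0.02 m/s and angular speed of rack below 0.1 rad/s); the robot touches nothing.
It fails at once if the face of the screw head is pressed with more than 12 N (contact force between carriage_c2 and rack above 12 N).
It fails at once if the rack is tipped more than 0.1 rad (6 degrees) from upright (angle between rack's own z axis and vertical above 0.1 rad).
It fails at once if rack pressed on the board, screw and washer with more than 40 N, all contacts added up (contact force between rack and stand above 40 N).
It fails at once if the socket, the bin or the wrench is pushed away (more than 15 mm) (distance of any of socket, bin, wrench from where it was at the start of the episode above 0.015 m).
It also fails if it takes over 67 s, if anything falls off the work surface, if the arm or the gripper's body presses on something with over 40 N, if the wrist force passes 120 N, or if a joint passes its speed limit or range.

ROBOT

A 6-joint arm with a two-finger parallel gripper is mounted at the origin on the work surface. World frame = base frame: x ahead of the robot, y to its left, z up, the work surface at z = 0. Lengths are in m, angles in rad, forces in N, time in s.
With the tool pointing down it reaches from about 0.35 to 0.775 m from the base axis. Payload 7.3 kg.
Tool frame: the origin (TCP) lies on the centre line of the jaws, within the pads' length; the fingertips stand ahead of it and the grasp point (between the pads) lies 11 mm behind it (robot.nose_length is the z of the fingertips in the tool frame, in m); z points along the fingers, y is the line along which they close (so a half turn about z gives the same grasp; the last joint's range is limited). The gripper opens to 92 mm and grips with 3 to 60 N. Pads are 19 mm wide; open, the fingers measure 130 mm over their backs; the gripper's body (75 mm by 190 mm) begins 47 mm behind the grasp point.
Start: joints at [0.956, 0.342, 1.524, -0, 1.275, -0.146], TCP at [0.237, 0.468, 0.235] pointing down, gripper open.
Joint ranges: [-2.53, 2.53], [-0.77, 2.02], [0.04, 2.7], [-1, 4.14], [0.28, 2.66], [-3.11, 3.11]. Speed limits (rad/s): [2.57, 2.57, 3.14, 3.14, 3.14, 3.14].

INTERFACE

Orientations are given as [roll, pitch, yaw] about the fixed x, y, z axes, in that order (R = Rz(yaw) Ry(pitch) Rx(roll)).
In Python, from cell import robot, cams gives the robot as it stands. The module is installed in compiled form; this text tells all that it offers.
- The arm moves only by the tool carry_out, never from a script. Its argument "deltas" is a list of rows, each a list of 7 numbers: the shift along the tool's x, y, z in cm, then the turn, a rotation vector about the tool's x, y, z in rad, then the opening, from 0 (shut) to 1 (fully open). A call has exactly 8 rows; each row shifts and turns the commanded pose from where the row before left it, along the tool's axes as they then stand; what a row does not reach is not made up. A row lasts 1/12 s, in which the tool goes at most 41.7 mm and 7.16 degrees, less where a joint would pass 70% of its speed; a pose out of reach is approached as far as the arm can. A call is refused whole if a number of a shift passes 4.17 or a number of a turn 0.125, either way. A call with a gripper value outside its range is refused whole. The fingers move at their own pace and stop on an object; "force" is the grip in N (left out, the last holds). Time passes only in rows, so rows that do not move let the fingers close, or fill a call up. It gives the time, the measured TCP pose, the force, the opening and the grip force at its end, in the units of the state.
- robot.observe(): the state, without advancing time (a new reading comes with each control period).
- cams.read_camera(name): name is "side" or "top" or "wrist"; returns a dict with "image" (420x560x3 uint8, blue, green, red), "depth" (420x560 float32, m along the optical axis (not along the pixel's ray), 0 where there is no reading), "fx", "fy", "cx", "cy" (pixels), "world_to_cam" (4x4, takes a point from world to camera coordinates). Camera axes: x right, y up, looking along -z (the intrinsics and any distortion apply to the point x, -y, -z); pixel columns grow to the right and rows downward; lengths in m; the calibration is good to about 2 mm. A picture is of the moment at which its call begins.
- robot.hand_in(): hands the job in; it is judged then, once.
The state is a dict: "time": time; "qpos": joint angles; "qvel": joint speeds; "joint_efforts": joint torques, N m; "tool_pos": TCP position; "tool_rot": TCP orientation; "contact_force": force on the tool from outside, world axes, zero at the start; "torque": the same for the moment, N m; "opening": finger opening in m; "grip_force": force on a finger pad.
Only numpy, scipy, OpenCV 4.12 (cv2) and the standard library are available. Lean on these libraries where they do the work, as an engineer would, in place of code of your own. Each camera call takes 0.05 s, during which the arm holds its last target. There are 200 camera calls.

## Working session

There is one attempt and no reset: what is moved stays moved. The work goes in short steps, Python scripts to look and compute and a tool call to move; the robot and the scene stay as the last step left them, time stands still between calls to the robot, and variables do not carry over. Pictures are saved under pics/ and viewed, at most 10 in all, crops included, and the job is handed in when it is done.

Besides the shell and the picture viewer there is one more tool, called after ">>>" as a command line: name --pt "numbers of a row" for each row, then --argument value for the rest. carry_out: Moves the arm, as the interface text tells. Its arguments: {"type":"object","properties":{"deltas":{"type":"array","items":{"type":"array","items":{"type":"number"}}},"force":{"type":"number"}},"required":["deltas"]}

```bash
mkdir -p pics
cat > h.py <<'E'
import numpy as np, cv2
from cell import robot, cams
def cap(n, f):
    c=cams.read_camera(n); cv2.imwrite(f'pics/{f}.png',c['image']); np.savez(f'/tmp/{f}.npz',**c); return c
def world(c):
    d=c['depth']; v,u=np.mgrid[:d.shape[0],:d.shape[1]]
    p=np.stack([(u-c['cx'])/c['fx']*d,-(v-c['cy'])/c['fy']*d,-d,np.ones_like(d)],-1)
    return (p@np.linalg.inv(c['world_to_cam']).T)[...,:3]
E
python3 - <<'E'
from h import *
a=cap('top','top1');b=cap('side','side1')
for c in(a,b): print(c['fx'],np.linalg.inv(c['world_to_cam']).round(3).tolist(),(c['depth']>0).mean())
print(robot.observe(), robot.nose_length)
E
```

```text
429.9875447373931 [[-0.001, 0.983, -0.185, 0.393], [-1.0, -0.002, -0.005, 0.014], [-0.005, 0.185, 0.983, 0.968], [0.0, 0.0, 0.0, 1.0]] 0.9960076530612245
433.7346980059558 [[0.995, 0.07, -0.073, 0.497], [-0.101, 0.66, -0.744, -0.618], [-0.004, 0.748, 0.664, 0.674], [0.0, 0.0, 0.0, 1.0]] 0.996062925170068
{'time': 0.1, 'qpos': array([ 9.56012370e-01,  3.42679119e-01,  1.52490519e+00,  2.37968238e-06,
        1.27541892e+00, -1.46019311e-01]), 'qvel': array([ 0.00197459,  0.00024407, -0.00248889,  0.00228729, -0.00019503,
        0.00154831]), 'joint_efforts': array([ 1.29267861e-03, -4.32005811e+01, -2.44695157e+01,  7.18152174e-02,
        5.25956182e-02, -5.65452615e-05]), 'tool_pos': array([0.23697114, 0.46808318, 0.23410662]), 'tool_rot': array([-3.14019742e+00, -2.07491287e-04,  2.67282717e+00]), 'contact_force': array([-0.18630409, -0.55313681,  0.22578944]), 'torque': array([-0.04273854,  0.03092297,  0.00244274]), 'grip_force': 0.0, 'opening': 0.09214629286431979} 0.008
```

View pics/top1.png

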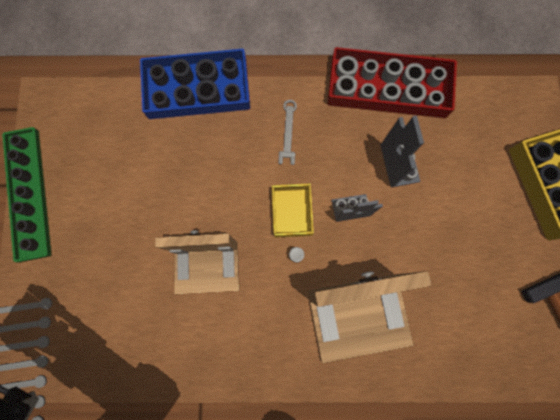

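View pics/side1.png

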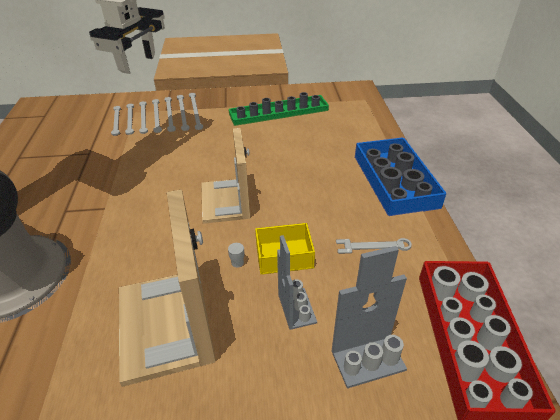

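The top view shows the small stand at about (200,260), facing up (+x), and the small rack at about (355,207). The large stand, large rack, socket (297,254), bin and wrench stand around them. The side view agrees, with the small rack at (295,290) and the small stand at (235,175).

```bash
cat > m.py <<'E'
from h import *
class C(dict): pass
def ld(f): return dict(np.load(f'/tmp/{f}.npz'))
a=ld('top1');b=ld('side1')
def rep(n,P,box,zr):
    (u0,u1,v0,v1)=box; Q=P[v0:v1,u0:u1].reshape(-1,3); Q=Q[(Q[:,2]>zr[0])&(Q[:,2]<zr[1])]
    if len(Q)<8: print(n,len(Q)); return
    r=cv2.minAreaRect((Q[:,:2]*1000).astype(np.float32))
    print(n,len(Q),'z',np.percentile(Q[:,2],[5,50,95]).round(4),'rect mm',np.round(r[0],1),np.round(r[1],1),round(r[2],1))
    print(cv2.boxPoints(r).round(1).tolist())
A=world(a);B=world(b)
for nm,zr in(('rack',(.165,.2)),('rackall',(.01,.2))): 
    rep('top '+nm,A,(325,390,185,228),zr); rep('side '+nm,B,(272,322,230,335),zr)
rep('top stand',A,(145,245,225,300),(.15,.17)); rep('side stand',B,(195,262,120,222),(.15,.17))
rep('side stand board',B,(225,262,120,222),(.03,.165))
rep('top socket',A,(280,312,240,270),(.03,.06)); rep('top bin',A,(265,320,178,242),(.03,.06))
E
python3 m.py
python3 - <<'E'
import cv2
a=cv2.imread('pics/side1.png');b=cv2.imread('pics/top1.png')
x=cv2.resize(a[110:350,190:350],(400,600),interpolation=cv2.INTER_CUBIC)
y=cv2.resize(b[170:320,145:245],(400,600),interpolation=cv2.INTER_CUBIC)
cv2.imwrite('pics/z1.png',cv2.hconcat([x,y]))
E
```

```text
top rack 97 z [0.1682 0.1791 0.182 ] rect mm [ 541.3 -143.6] [ 6.4 40.5] 9.2
[[534.9000244140625, -124.19999694824219], [541.4000244140625, -164.10000610351562], [547.7999877929688, -163.10000610351562], [541.2999877929688, -123.19999694824219]]
side rack 132 z [0.1669 0.1785 0.1808] rect mm [ 542.8 -143.3] [ 6.2 41.9] 9.2
[[536.4000244140625, -123.0999984741211], [543.0999755859375, -164.5], [549.2999877929688, -163.5], [542.5999755859375, -122.0999984741211]]
top rackall 769 z [0.0203 0.0675 0.1794] rect mm [ 559.6 -140.3] [44.4 80.3] 9.3
[[531.2000122070312, -104.19999694824219], [544.2000122070312, -183.5], [588.0, -176.39999389648438], [575.0999755859375, -97.0999984741211]]
side rackall 2281 z [0.0138 0.0383 0.1692] rect mm [570.  -73.4] [ 84.9 220.9] 1.0
[[525.5999755859375, 36.20000076293945], [529.5999755859375, -184.6999969482422], [614.4000244140625, -183.10000610351562], [610.5, 37.79999923706055]]
top stand 729 z [0.1541 0.1568 0.1591] rect mm [475.  186.9] [ 18.5 140.4] 2.7
[[462.3999938964844, 256.6000061035156], [469.1000061035156, 116.4000015258789], [487.60000610351
[... 281 characters left out ...]
8.20001220703125]]
side stand board 848 z [0.041  0.1321 0.1578] rect mm [480.  186.2] [ 32.6 143.7] 3.1
[[459.79998779296875, 257.0], [467.5, 113.5999984741211], [500.1000061035156, 115.30000305175781], [492.3999938964844, 258.79998779296875]]
top socket 174 z [0.0416 0.0445 0.047 ] rect mm [456.3 -15.2] [30.  29.9] 89.6
[[441.20001220703125, -30.100000381469727], [471.20001220703125, -30.299999237060547], [471.29998779296875, -0.30000001192092896], [441.3999938964844, -0.10000000149011612]]
top bin 448 z [0.0336 0.0485 0.0522] rect mm [553.4  -5.9] [110.5  84.9] 2.6
[[496.29998779296875, 34.0], [500.1000061035156, -50.79999923706055], [610.5, -45.79999923706055], [606.7000122070312, 39.0]]
```

View pics/z1.png

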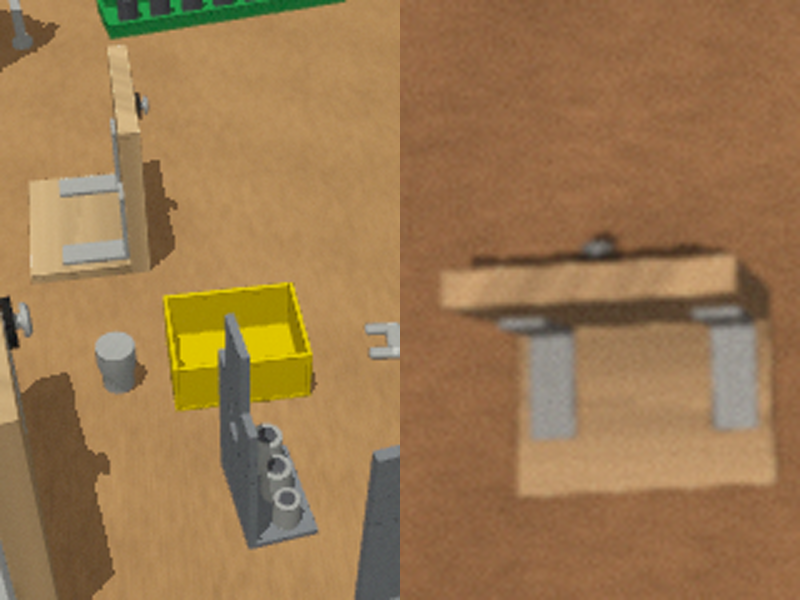

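```bash
cat > m2.py <<'E'
from m import *
print('---')
for P,box in((A,(375,430,110,190)),(B,(325,420,235,385)),(A,(310,435,265,310))):
    Q=P[box[2]:box[3],box[0]:box[1]].reshape(-1,3); 
    Q=Q[Q[:,2]>.17]; print(len(Q), Q.min(0).round(3),Q.max(0).round(3))
t=.051; R=np.array([[np.cos(t),np.sin(t)],[-np.sin(t),np.cos(t)]])
for P,n,im,box in((A,'top',a['image'],(180,215,222,245)),(B,'side',b['image'],(238,256,140,165))):
    for v in range(box[2],box[3]):
        for u in range(box[0],box[1]):
            q=P[v,u]; l=R@(q[:2]-[.4849,.1872])
            if .004<l[0]<.02 and abs(l[1])<.02 and q[2]>.1: print(n,u,v,(l*1000).round(1),(q[2]*1000).round(1),im[v,u])
E
python3 m2.py | sed -n '/---/,$p'
```

```text
---
534 [ 0.393 -0.235  0.171] [0.706 0.014 0.968]
1332 [ 0.497 -0.618  0.17 ] [ 0.693 -0.218  0.674]
2024 [ 0.356 -0.236  0.17 ] [0.415 0.014 0.968]
top 191 231 [9.3 4.5] 143.3 [ 85  97 113]
top 192 231 [9.4 2.8] 142.2 [102 109 117]
top 193 231 [9.2 0.8] 142.3 [105 112 116]
top 194 231 [ 9.2 -0.9] 141.6 [115 120 124]
top 195 231 [ 9.2 -2.8] 141.3 [ 99 106 111]
top 196 231 [ 8.8 -5.2] 143.3 [ 90  97 101]
top 197 231 [ 9.3 -6.1] 138.5 [74 84 94]
top 198 231 [ 9.7 -7.4] 134.9 [57 72 95]
top 190 232 [8.2 7.6] 137.9 [ 68  86 110]
top 191 232 [7.4 4.5] 143.3 [ 87  93 100]
top 192 232 [7.1 2.3] 144.7 [ 97 102 102]
top 193 232 [7.2 0.7] 143.3 [111 116 119]
top 194 232 [ 7.4 -0.8] 140.8 [113 116 121]
top 195 232 [ 6.9 -3.3] 143.6 [ 94 101 105]
top 196 232 [ 7.3 -4.5] 140.2 [79 83 90]
top 197 232 [ 7.1 -6.5] 140.6 [65 76 86]
top 198 232 [ 7.6 -7.6] 136.1 [45 60 79]
top 193 233 [6.  1.9] 137.2 [87 88 96]
top 194 233 [ 5.6 -0.4] 139.3 [85 88 91]
top 195 233 [ 5.7 -2.1] 137.9 [63 69 76]
side 245 147 [5.3 3.3] 146.7 [ 57  81 109]
side 245 148 [5.1 1.4] 145.3 [50 65 79]
side 247 148 [9.5 3.6] 143.
[... 244 characters left out ...]
0 [11.1 -2.5] 142.1 [148 155 154]
side 245 151 [ 4.3 -5.8] 142.3 [34 38 39]
side 246 151 [ 6.6 -2.6] 140.0 [84 87 87]
side 247 151 [ 8.7 -4.2] 140.8 [169 176 174]
side 248 151 [10.9 -3.2] 139.9 [146 153 151]
side 246 152 [ 6.4 -3.1] 137.7 [90 92 93]
side 247 152 [ 8.6 -2.1] 136.8 [138 143 142]
side 248 152 [10.5 -8.5] 140.9 [142 147 147]
side 246 153 [ 6.2 -4. ] 135.7 [60 64 69]
side 247 153 [ 8.5 -1.2] 133.6 [ 95 109 122]
side 248 153 [10.6 -3.6] 135.0 [122 128 128]
side 248 154 [10.3 -6.8] 134.5 [106 114 114]
side 246 155 [  5.5 -12.3] 136.1 [ 59  80 107]
side 248 155 [10.3 -3.4] 129.6 [ 89 107 125]
side 246 156 [  5.4 -11. ] 132.6 [ 53  78 105]
side 246 157 [ 5.4 -6.2] 126.7 [ 55  87 115]
```

>>> carry_out --pt "0 0 -0.5 0 0 0.12 1" --pt "0 0 -0.5 0 0 0.12 1" --pt "0 0 -0.5 0 0 0.12 1" --pt "0 0 -0.5 0 0 0.12 1" --pt "0 0 -0.5 0 0 0.12 1" --pt "0 0 -0.5 0 0 0.12 1" --pt "0 0 -0.5 0 0 0.12 1" --pt "0 0 -0.5 0 0 0.12 1"

```text
time: 0.77
tool_pos: [0.2371, 0.4682, 0.2745]
tool_rot: [-3.141, 0.001, 1.707]
contact_force: [0.2, 0.4, -0.4]
opening: 0.0918
grip_force: 0.0
```

>>> carry_out --pt "-2 1.8 0 0 0 0 1" --pt "-2 1.8 0 0 0 0 1" --pt "-2 1.8 0 0 0 0 1" --pt "-2 1.8 0 0 0 0 1" --pt "-2 1.8 0 0 0 0 1" --pt "-2 1.8 0 0 0 0 1" --pt "-2 1.8 0 0 0 0 1" --pt "-2 1.8 0 0 0 0 1"

```text
time: 1.43
tool_pos: [0.4031, 0.3293, 0.2744]
tool_rot: [-3.141, 0.0, 1.713]
contact_force: [0.1, 1.2, -0.2]
opening: 0.0919
grip_force: 0.0
```

>>> carry_out --pt "-2 1.8 0 0 0 0 1" --pt "-2 1.8 0 0 0 0 1" --pt "-2 1.8 0 0 0 0 1" --pt "-2 1.8 0 0 0 0 1" --pt "-2 1.8 0 0 0 0 1" --pt "-2 1.8 0 0 0 0 1" --pt "-2 1.8 0 0 0 0 1" --pt "0 0 0 0 0 0 1"

```text
time: 2.1
tool_pos: [0.5498, 0.2062, 0.2736]
tool_rot: [-3.141, 0.002, 1.709]
contact_force: [-0.2, -0.3, -0.0]
opening: 0.0917
grip_force: 0.0
```

Run:
```python
from h import *
c=cap('wrist','w1'); print(np.linalg.inv(c['world_to_cam']).round(3).tolist(), c['fx'])
o=robot.observe();print(o['tool_pos'],o['tool_rot'],o['time'])
P=world(c);d=c['depth']
for n,(u0,u1,v0,v1),f in(('t',(375,430,110,190),'top1'),('s',(325,420,235,385),'side1'),('ls',(310,435,265,310),'top1')):
    e=dict(np.load(f'/tmp/{f}.npz')); Q=world(e)[v0:v1,u0:u1][e['depth'][v0:v1,u0:u1]>0]; Q=Q[Q[:,2]>.17]; print(n,len(Q),Q.min(0).round(3),Q.max(0).round(3))
```

```text
[[0.99, -0.133, -0.037, 0.541], [0.138, 0.955, 0.263, 0.276], [0.001, -0.266, 0.964, 0.423], [0.0, 0.0, 0.0, 1.0]] 295.059988677662
[0.54817315 0.20779374 0.27366298] [-3.14028099e+00  3.69236748e-04  1.70955246e+00] 2.15
t 520 [ 0.637 -0.235  0.171] [ 0.706 -0.218  0.24 ]
s 1277 [ 0.639 -0.236  0.17 ] [ 0.693 -0.218  0.24 ]
ls 1994 [ 0.356 -0.236  0.17 ] [ 0.415 -0.04   0.226]
```

View pics/w1.png

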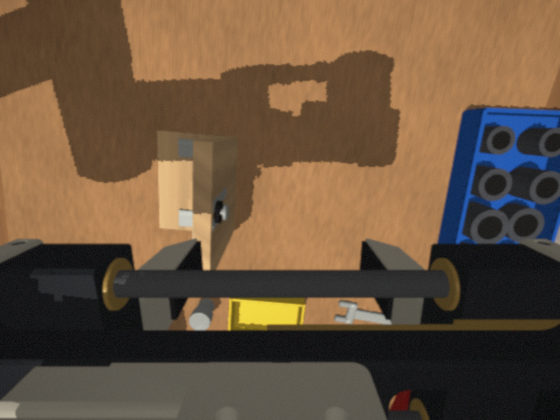

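The wrist view shows the small stand at (200,190), its screw head at (220,211), and the board's top edge at (205,150)–(215,265).

Run:
```python
from h import *
c=dict(np.load('/tmp/w1.npz'));P=world(c)
Q=P[130:275,185:245].reshape(-1,3);Q=Q[(Q[:,2]>.150)&(Q[:,2]<.165)]
r=cv2.minAreaRect((Q[:,:2]*1000).astype(np.float32));print(len(Q),Q[:,2].mean(),r,cv2.boxPoints(r).round(1).tolist())
t=.051; R=np.array([[np.cos(t),np.sin(t)],[-np.sin(t),np.cos(t)]])
for v in range(195,232,2):
    for u in range(206,236,2):
        q=P[v,u]; l=R@(q[:2]-[.4849,.1872])
        if .003<l[0]<.02 and abs(l[1])<.02 and q[2]>.1: print(u,v,(l*1000).round(1),(q[2]*1000).round(1),c['image'][v,u])
```

```text
2372 0.1561606325401755 ((477.8027648925781, 193.2243194580078), (18.61784553527832, 125.1409912109375), 3.4663188457489014) [[464.70001220703125, 255.10000610351562], [472.29998779296875, 130.1999969482422], [490.8999938964844, 131.3000030517578], [483.29998779296875, 256.20001220703125]]
218 201 [ 4.5 10.1] 136.4 [29 31 29]
220 201 [ 6.6 10.4] 136.8 [34 35 35]
216 203 [3.2 8.7] 139.3 [33 33 35]
218 203 [5.4 9.2] 140.5 [19 20 22]
220 203 [7.  8.8] 138.3 [14 13 14]
222 203 [6.8 5.7] 126.4 [27 38 44]
216 205 [4.1 7.7] 143.3 [26 28 25]
218 205 [5.6 7.4] 141.3 [17 19 21]
220 205 [6.8 6.5] 137.4 [17 13 11]
222 205 [6.8 3.5] 126.1 [28 35 36]
224 205 [10.6  6.4] 136.1 [79 84 87]
226 205 [12.4  6.3] 135.0 [75 82 85]
216 207 [4.4 6.1] 144.6 [20 23 21]
218 207 [6.3 6.2] 144.4 [25 26 29]
220 207 [6.7 4.1] 136.5 [15 12 11]
222 207 [6.9 1.4] 126.0 [52 56 55]
224 207 [11.4  5.5] 140.2 [111 114 115]
226 207 [12.9  4.8] 137.1 [88 92 91]
216 209 [4.8 4.6] 146.5 [25 31 29]
218 209 [6.6 4.5] 145.4 [26 25 28]
220 209 [6.7 1.9] 136.0 [46 46 47]
222 209 [8.7 2.1] 135.9 [105 108 108]
224 209 [11.7  3.8] 1
[... 672 characters left out ...]
7.7 [28 30 31]
218 215 [ 7.  -1.2] 146.9 [30 32 31]
220 215 [ 7.  -4.3] 136.5 [49 51 52]
222 215 [10.1 -2.2] 142.6 [132 139 141]
224 215 [12.3 -1.6] 143.8 [163 171 171]
226 215 [13.7 -2.5] 140.4 [ 96 103 100]
216 217 [ 4.9 -3.7] 145.8 [30 31 30]
218 217 [ 6.7 -3.8] 145.0 [24 22 27]
220 217 [ 6.6 -7.2] 134.0 [19 19 20]
222 217 [ 9.9 -4.8] 140.9 [104 110 113]
224 217 [12.3 -3.9] 143.1 [147 155 154]
226 217 [13.7 -4.8] 139.8 [90 96 98]
216 219 [ 4.8 -6. ] 145.1 [28 30 31]
218 219 [ 6.8 -5.9] 145.0 [21 22 22]
220 219 [ 6.8 -9.1] 134.7 [19 21 24]
224 219 [11.6 -7.4] 138.8 [116 126 127]
216 221 [ 4.4 -8.9] 142.8 [29 27 28]
218 221 [ 6.6 -8.5] 143.5 [23 26 28]
220 221 [  6.8 -11.4] 134.3 [20 28 35]
```

>>> carry_out --pt "-2.9 -0.46 0 0 0 0 1" --pt "-2.9 -0.46 0 0 0 0 1" --pt "-2.9 -0.46 0 0 0 0 1" --pt "-2.9 -0.46 0 0 0 0 1" --pt "-2.9 -0.46 0 0 0 0 1" --pt "-2.9 -0.46 0 0 0 0 1" --pt "-2.9 -0.46 0 0 0 0 1" --pt "-2.9 -0.46 0 0 0 0 1"

```text
time: 2.82
tool_pos: [0.5425, -0.0255, 0.2746]
tool_rot: [-3.141, -0.001, 1.714]
contact_force: [0.0, -0.7, -0.6]
opening: 0.0917
grip_force: 0.0
```

>>> carry_out --pt "-2.9 -0.45 0 0 0 0 1" --pt "-2.9 -0.45 0 0 0 0 1" --pt "-2.9 -0.45 0 0 0 0 1" --pt "-2.9 -0.45 0 0 0 -0.02 1" --pt "0 0 0 0 0 0 1" --pt "0 0 0 0 0 0 1" --pt "0 0 0 0 0 0 1" --pt "0 0 0 0 0 0 1"

```text
time: 3.48
tool_pos: [0.5419, -0.1411, 0.2747]
tool_rot: [-3.142, -0.001, 1.734]
contact_force: [0.4, -0.1, 0.1]
opening: 0.0914
grip_force: 0.0
```

Run:
```python
from h import *
o=robot.observe();print(o['tool_pos'],o['tool_rot'],o['time'])
c=cap('wrist','w2');P=world(c)
M=(P[...,2]>.165)&(P[...,2]<.19)&(abs(P[...,0]-.542)<.03)&(abs(P[...,1]+.1435)<.04)
Q=P[M];print(len(Q))
if len(Q)>10:
    r=cv2.minAreaRect((Q[:,:2]*1000).astype(np.float32));print(np.median(Q[:,2]),r)
```

```text
[ 0.54187692 -0.14108322  0.2747236 ] [-3.14156290e+00 -6.94391319e-04  1.73417755e+00] 3.4833
331
0.1795101432048387 ((543.8572387695312, -144.55694580078125), (5.310875415802002, 39.569950103759766), 9.356134414672852)
```

View pics/w2.png

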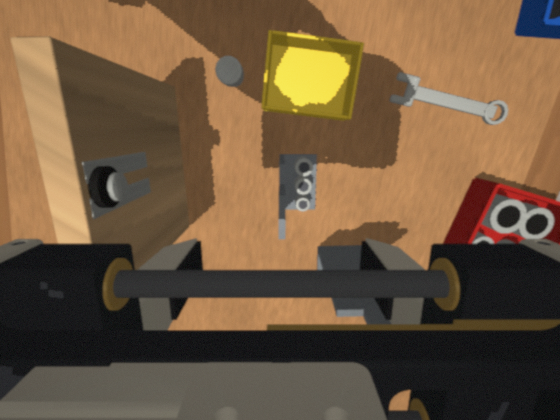

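The wrist view shows the rack's tab at (283,225), between the open fingers. The ledge is on the right (+x) and the large rack is clear of the fingers.

>>> carry_out --pt "-0.15 0.03 1.5 0 0 0 1" --pt "-0.15 0.03 1.5 0 0 0 1" --pt "0 0 1.6 0 0 0 1" --pt "0 0 1.6 0 0 0 1" --pt "0 0 1.6 0 0 0 1" --pt "0 0 1.6 0 0 0 1" --pt "0 0 1.6 0 0 0 1" --pt "0 0 1.2 0 0 0 1"

```text
time: 4.2
tool_pos: [0.5427, -0.144, 0.1515]
tool_rot: [-3.141, -0.001, 1.734]
contact_force: [-0.1, 0.2, -0.4]
opening: 0.092
grip_force: 0.0
```

>>> carry_out --pt "0 0 0 0 0 0 0.7" --pt "0 0 0 0 0 0 0.5" --pt "0 0 0 0 0 0 0.35" --pt "0 0 0 0 0 0 0.25" --pt "0 0 0 0 0 0 0.18" --pt "0 0 0 0 0 0 0.15" --pt "0 0 0 0 0 0 0.13" --pt "0 0 0 0 0 0 0.12" --force 40

```text
time: 4.87
tool_pos: [0.5431, -0.1456, 0.153]
tool_rot: [3.141, 0.0, 1.733]
contact_force: [-0.2, 0.0, 0.9]
opening: 0.0434
grip_force: 0.0
```

>>> carry_out --pt "0 0 0 0 0 0 0.11" --pt "0 0 0 0 0 0 0.1" --pt "0 0 0 0 0 0 0.09" --pt "0 0 0 0 0 0 0.08" --pt "0 0 0 0 0 0 0.07" --pt "0 0 0 0 0 0 0.05" --pt "0 0 0 0 0 0 0" --pt "0 0 0 0 0 0 0" --force 40

```text
time: 5.53
tool_pos: [0.5431, -0.1455, 0.1527]
tool_rot: [3.141, -0.0, 1.733]
contact_force: [0.8, -1.0, -0.1]
opening: 0.0056
grip_force: 40.0
```

>>> carry_out --pt "0 0 -0.5 0 0 0 0" --pt "0 0 -1 0 0 0 0" --pt "0 0 -1.4 0 0 0 0" --pt "0 0 -1.6 0 0 0 0" --pt "0 0 -1.6 0 0 0.03 0" --pt "0 0 -1.4 0 0 0.03 0" --pt "0 0 -1 0 0 0.03 0" --pt "0 0 -0.5 0 0 0.02 0" --force 50

```text
time: 6.2
tool_pos: [0.5434, -0.1457, 0.245]
tool_rot: [3.139, 0.001, 1.621]
contact_force: [0.3, 0.8, -2.4]
opening: 0.0057
grip_force: 50.0
```

>>> carry_out --pt "0.7 0 0 0 0 0 0" --pt "1.5 0 0 0 0 0 0" --pt "2.3 0 0 0 0 0 0" --pt "2.5 0 0 0 0 0 0" --pt "2.5 0 0 0 0 0 0" --pt "2.5 0 0 0 0 0 0" --pt "2.5 0 0 0 0 0 0" --pt "2.5 0 0 0 0 0 0"

```text
time: 6.87
tool_pos: [0.5329, 0.0268, 0.2418]
tool_rot: [-3.139, -0.001, 1.624]
contact_force: [-0.1, 0.1, -2.8]
opening: 0.0058
grip_force: 50.0
```

>>> carry_out --pt "2.5 0 0 0 0 0 0" --pt "2.5 0 0 0 0 0 0" --pt "2.5 0 0 0 0 0 0" --pt "2.5 0 0 0 0 0 0" --pt "2.3 0 0 0 0 0 0" --pt "2 0 0 0 0 0 0" --pt "1.4 0 0 0 0 0 0" --pt "0.7 0 0 0 0 0 0"

```text
time: 7.53
tool_pos: [0.524, 0.1909, 0.2417]
tool_rot: [-3.139, -0.001, 1.626]
contact_force: [0.4, -1.3, -3.4]
opening: 0.0063
grip_force: 50.0
```

```bash
cat > obs.py <<'E'
from h import *
for i in range(4):
    o=robot.observe(); print(o['time'],o['tool_pos'].round(4),o['tool_rot'].round(4),o['contact_force'].round(2),o['torque'].round(2),round(o['opening'],4),o['grip_force'])
    c=cams.read_camera('side')
cv2.imwrite('pics/s_%03d.png'%int(o['time']*10),cv2.resize(c['image'][80:260,190:340],(600,720)[:2] if 0 else (500,600),interpolation=cv2.INTER_CUBIC)); np.savez('/tmp/s.npz',**c)
E
python3 obs.py; ls pics
```

```text
7.5333 [0.524  0.1909 0.2417] [-3.1392e+00 -7.0000e-04  1.6261e+00] [ 0.37 -1.3  -3.43] [-0.25  0.03 -0.02] 0.0063 49.99925136566162
7.5833 [0.5242 0.1911 0.2418] [-3.1395e+00 -1.0000e-03  1.6261e+00] [-0.43  0.98 -3.23] [-0.21 -0.03 -0.01] 0.006 49.99954640865326
7.6333 [0.5245 0.1896 0.242 ] [-3.1399e+00 -1.0000e-04  1.6256e+00] [ 0.1  -0.64 -2.84] [-0.03  0.07 -0.03] 0.0057 49.99941051006317
7.6833 [0.5249 0.1885 0.2421] [-3.1402e+00  4.0000e-04  1.6245e+00] [ 0.72 -0.47 -1.84] [-0.09  0.04  0.04] 0.0059 49.99937117099762
s_076.png
side1.png
top1.png
w1.png
w2.png
z1.png
```

>>> carry_out --pt "0 0 0.5 0 0 0 0" --pt "0 0 0.8 0 0 0 0" --pt "0 0 0.9 0 0 0 0" --pt "0 0 0.9 0 0 0 0" --pt "0 0 0.8 0 0 0 0" --pt "0 0 0.4 0 0 0 0" --pt "0 0 0 0 0 0 0" --pt "0 0 0 0 0 0 0"

```text
time: 8.4
tool_pos: [0.5256, 0.188, 0.1995]
tool_rot: [-3.141, 0.0, 1.623]
contact_force: [0.9, -1.1, -2.3]
opening: 0.0058
grip_force: 50.0
```

```bash
cat > rel.py <<'E'
from h import *
for n in('top','side','wrist'):
    c=cap(n,'r_'+n);P=world(c);z=P[...,2];im=c['image'].astype(int)
    grey=(im.max(2)-im.min(2))<25
    def rect(m):
        m=cv2.morphologyEx(m.astype(np.uint8),cv2.MORPH_OPEN,np.ones((2,2)));Q=P[m>0]
        if len(Q)<10: return print(n,'none',len(Q))
        r=cv2.minAreaRect((Q[:,:2]*1000).astype(np.float32)); print(n,len(Q),'z',np.percentile(Q[:,2],[5,50,95]).round(4),np.round(r[0],1),np.round(r[1],1),round(r[2],2),cv2.boxPoints(r).round(1).tolist())
    rect((z>.15)&(z<.163)&(abs(P[...,0]-.476)<.025)&(abs(P[...,1]-.187)<.085)&~grey)
    # ledge top of rack (lower edge about .05-.07) and plate side parts
    rect((z>.035)&(z<.14)&(P[...,0]>.505)&(P[...,0]<.6)&(abs(P[...,1]-.187)<.06)&grey)
for i in range(3):
    o=robot.observe(); print(o['tool_pos'].round(4),o['tool_rot'].round(4),o['contact_force'].round(2),o['torque'].round(2)); cams.read_camera('top')
t,s,w=[cv2.imread(f'pics/r_{n}.png') for n in('top','side','wrist')]
f=lambda x:cv2.resize(x,(400,300),interpolation=cv2.INTER_CUBIC)
cv2.imwrite('pics/r.png',cv2.vconcat([cv2.hconcat([f(t[170:290,140:300]),f(s[95:230,180:360])]),cv2.hconcat([f(w),f(w[130:280,180:380])])]))
E
python3 rel.py
```

```text
top 323 z [0.1398 0.1566 0.159 ] [470.8 185.5] [ 22.7 138.2] 4.18 [[454.3999938964844, 253.60000610351562], [464.5, 115.69999694824219], [487.20001220703125, 117.4000015258789], [477.1000061035156, 255.1999969482422]]
top 368 z [0.05   0.0758 0.1241] [549.4 171.2] [44.5 58.1] 88.89 [[519.9000244140625, 149.5], [578.0, 148.39999389648438], [578.9000244140625, 192.89999389648438], [520.7999877929688, 194.10000610351562]]
side 322 z [0.0013 0.1568 0.1587] [480.9 -51.9] [  22.2 1131.6] 0.5 [[464.8999938964844, 513.7999877929688], [474.70001220703125, -617.7999877929688], [496.8999938964844, -617.5999755859375], [487.1000061035156, 514.0]]
side 676 z [0.0019 0.0661 0.1274] [ 517.5 -136.7] [960.8  60.4] 83.95 [[436.79998779296875, -611.2000122070312], [496.8999938964844, -617.5999755859375], [598.2000122070312, 337.8999938964844], [538.0999755859375, 344.20001220703125]]
wrist 3226 z [0.1522 0.1565 0.1576] [496.8 217. ] [57.9 78.4] 3.26 [[465.70001220703125, 254.5], [470.1000061035156, 176.3000030517578], [527.9000244140625, 179.60000610351562], [523.4000244140625, 257.79998779296875]]
wrist 3333 z [0.0519 0.0546 0.0879] [559.  192.9] [ 58.8 139.6] 9.45 [[518.5, 257.0], [541.4000244140625, 119.19999694824219], [599.5, 128.89999389648438], [576.5, 266.6000061035156]]
[0.526  0.1882 0.2002] [ 3.1405e+00 -2.0000e-04  1.6229e+00] [-0.41  0.02 -2.51] [-0.09  0.05  0.  ]
[0.5259 0.1881 0.2003] [ 3.1404e+00 -2.0000e-04  1.6229e+00] [-0.26  0.01 -3.88] [-0.09  0.1  -0.01]
[0.5259 0.1881 0.2002] [ 3.1406e+00 -2.0000e-04  1.6229e+00] [ 0.2   0.2  -3.48] [-0.11  0.1  -0.05]
```

View pics/r.png

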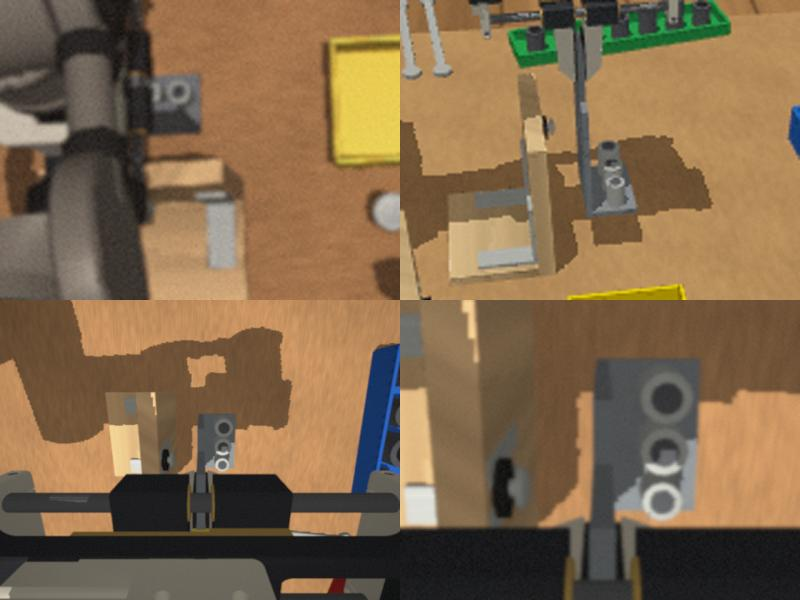

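The picture shows the plate hanging upright in front of the board. In the wrist crop the head is at (517,488), the tab edge at (602,500) and the ledge's far end at y=360.

```bash
cat > rel2.py <<'E'
from h import *
c=dict(np.load('/tmp/r_wrist.npz'));P=world(c);im=c['image'].astype(int);t=.052
R=np.array([[np.cos(t),np.sin(t),0],[-np.sin(t),np.cos(t),0],[0,0,1]])
L=((P-[.4855,.1872,0])@R.T*1000)
grey=(im.max(2)-im.min(2))<25
def st(n,m):
    Q=L[m]; print(n,len(Q),*[np.percentile(Q[:,k],[0,2,50,98,100]).round(1) for k in range(3)]) if len(Q) else print(n,0)
    return Q
V=np.zeros(grey.shape,bool);V[120:244,150:330]=1
x,y,z=L[...,0],L[...,1],L[...,2]
br=im.mean(2)
st('head',V&(x>7)&(x<16)&(abs(y)<13)&(z>122)&(z<160)&(br>70)&grey)
st('washer',V&(x>2)&(x<9)&(abs(y)<16)&(z>120)&(z<155)&(br<45))
Q=st('ledge',V&grey&(x>46)&(x<85)&(z>47)&(z<58)&(abs(y)<60))
Q=st('plate',V&grey&(x>30)&(x<46)&(z>60)&(z<200)&(abs(y)<60))
for v in range(160,245,7): print(v,[(u,*L[v,u].round(0).astype(int),int(br[v,u])) for u in range(276,292,3)])
E
python3 rel2.py
```

```text
head 152 [ 7.2  7.3 11.6 13.4 13.5] [-7.2 -6.8  0.4  6.8  7. ] [129.7 131.1 140.3 143.3 143.8]
washer 240 [2.1 2.5 5.3 6.5 6.6] [-12.8 -10.6   1.5  10.2  10.5] [123.8 129.1 143.6 147.4 147.6]
ledge 1330 [46.2 47.2 55.8 84.3 85. ] [-39.9 -38.4   5.1  38.7  39.5] [48.5 51.2 53.1 54.7 57.7]
plate 584 [31.4 34.7 41.9 44.4 45.8] [ 6.5  8.3 29.2 39.4 39.5] [ 60.   77.9 173.9 198.9 200. ]
160 [(276, np.int64(36), np.int64(33), np.int64(0), 83), (279, np.int64(40), np.int64(39), np.int64(60), 69), (282, np.int64(43), np.int64(39), np.int64(60), 69), (285, np.int64(46), np.int64(39), np.int64(54), 78), (288, np.int64(49), np.int64(39), np.int64(53), 81), (291, np.int64(52), np.int64(39), np.int64(54), 80)]
167 [(276, np.int64(36), np.int64(25), np.int64(0), 80), (279, np.int64(40), np.int64(39), np.int64(114), 68), (282, np.int64(43), np.int64(39), np.int64(114), 65), (285, np.int64(46), np.int64(32), np.int64(54), 78), (288, np.int64(49), np.int64(32), np.int64(52), 82), (291, np.int64(52), np.int64(32), np.int64(53), 79)]
174 [(276, np.int64(39), np.int64(39), np.int64(151), 75), (279, np.i
[... 2842 characters left out ...]
nt64(53), np.int64(-35), np.int64(52), 158)]
237 [(276, np.int64(39), np.int64(19), np.int64(218), 73), (279, np.int64(41), np.int64(19), np.int64(218), 65), (282, np.int64(42), np.int64(19), np.int64(218), 63), (285, np.int64(44), np.int64(19), np.int64(219), 66), (288, np.int64(51), np.int64(-62), np.int64(1), 145), (291, np.int64(55), np.int64(-63), np.int64(1), 149)]
244 [(276, np.int64(40), np.int64(19), np.int64(227), 72), (279, np.int64(41), np.int64(19), np.int64(227), 74), (282, np.int64(42), np.int64(19), np.int64(226), 72), (285, np.int64(44), np.int64(19), np.int64(227), 73), (288, np.int64(46), np.int64(8), np.int64(198), 40), (291, np.int64(47), np.int64(9), np.int64(201), 88)]
```

>>> carry_out --pt "0 -0.3 0.05 0 0 0 0" --pt "0 -0.4 0.05 0 0 0 0" --pt "0 -0.4 0 0 0 0 0" --pt "0 -0.4 0 0 0 0 0" --pt "0 -0.3 0 0 0 0 0" --pt "0 -0.2 0 0 0 0 0" --pt "0 -0.1 0 0 0 0 0" --pt "0 0 0 0 0 0 0"

```text
time: 9.37
tool_pos: [0.5045, 0.187, 0.1989]
tool_rot: [3.141, -0.0, 1.623]
contact_force: [0.1, 0.3, -3.1]
opening: 0.006
grip_force: 50.0
```

```bash
cat > o.py <<'E'
from h import *
F=[];T=[]
for i in range(6):
    o=robot.observe(); F.append(o['contact_force']);T.append(o['tool_pos']); cams.read_camera('side')
p=np.mean(T,0);t=.052;d=p[:2]-[.4855,.1872]
print(o['time'],'pos',p.round(4),'local mm',(1000*np.array([d@[np.cos(t),np.sin(t)],d@[-np.sin(t),np.cos(t)]])).round(1),'rackmid z',(p[2]-.0632)*1000,'F',np.mean(F,0).round(2),np.std(F,0).round(1),o['tool_rot'].round(4))
E
python3 o.py; python3 rel.py >/dev/null; python3 rel2.py | head -4
```

```text
9.6167 pos [0.5048 0.187  0.1988] local mm [19.2 -1.2] rackmid z 135.58174939465863 F [ 0.24  0.22 -2.78] [0.3 0.3 0.3] [ 3.1415e+00 -1.0000e-04  1.6227e+00]
head 134 [ 7.1  7.2 11.1 13.3 13.3] [-7.7 -6.6  0.7  6.1  6.8] [135.  135.7 140.5 143.3 143.5]
washer 181 [2.  2.6 4.8 6.4 6.5] [-11.1  -9.8   2.5  10.2  10.5] [133.1 134.  145.  147.4 147.6]
ledge 579 [46.7 49.3 65.  68.9 69.3] [-39.9 -38.4   5.1  39.3  39.4] [48.  49.8 51.5 53.1 57.4]
plate 570 [30.  37.8 42.4 45.9 46. ] [-34.8 -30.6   6.6  35.8  36.6] [ 60.   61.6  81.4  86.8 197.5]
```

>>> carry_out --pt "0 -0.05 0 0 0 0 0" --pt "0 -0.05 0 0 0 0 0" --pt "0 -0.05 0 0 0 0 0" --pt "0 -0.05 0 0 0 0 0" --pt "0 -0.05 0 0 0 0 0" --pt "0 -0.05 0 0 0 0 0" --pt "0 0 0 0 0 0 0" --pt "0 0 0 0 0 0 0"

```text
time: 10.63
tool_pos: [0.5017, 0.1868, 0.1988]
tool_rot: [3.141, -0.0, 1.623]
contact_force: [-0.4, 0.3, -2.8]
opening: 0.006
grip_force: 50.0
```

>>> carry_out --pt "0 -0.03 0 0 0 0 0" --pt "0 -0.03 0 0 0 0 0" --pt "0 -0.03 0 0 0 0 0" --pt "0 -0.03 0 0 0 0 0" --pt "0 -0.03 0 0 0 0 0" --pt "0 0 0 0 0 0 0" --pt "0 0 0 0 0 0 0" --pt "0 0 0 0 0 0 0"

```text
time: 11.3
tool_pos: [0.5002, 0.1867, 0.1987]
tool_rot: [3.142, -0.0, 1.623]
contact_force: [-0.1, -0.4, -3.4]
opening: 0.0057
grip_force: 50.0
```

```bash
python3 o.py
```

```text
11.55 pos [0.5002 0.1867 0.1987] local mm [14.7 -1.2] rackmid z 135.52888575799685 F [ 0.18 -0.06 -3.21] [0.4 0.4 0.5] [ 3.1416e+00 -1.0000e-04  1.6227e+00]
```

>>> carry_out --pt "0 -0.03 0 0 0 0 0" --pt "0 -0.03 0 0 0 0 0" --pt "0 -0.03 0 0 0 0 0" --pt "0 -0.03 0 0 0 0 0" --pt "0 -0.03 0 0 0 0 0" --pt "0 0 0 0 0 0 0" --pt "0 0 0 0 0 0 0" --pt "0 0 0 0 0 0 0"

```text
time: 12.27
tool_pos: [0.4987, 0.1866, 0.1987]
tool_rot: [3.142, -0.0, 1.623]
contact_force: [1.1, 0.4, -3.1]
opening: 0.006
grip_force: 50.0
```

```bash
python3 o.py
```

```text
12.5167 pos [0.4987 0.1866 0.1987] local mm [13.2 -1.2] rackmid z 135.53215240404054 F [ 0.31  0.02 -3.11] [0.4 0.3 0.5] [ 3.1415e+00 -1.0000e-04  1.6228e+00]
```

>>> carry_out --pt "0 -0.03 0 0 0 0 0" --pt "0 -0.03 0 0 0 0 0" --pt "0 -0.03 0 0 0 0 0" --pt "0 -0.03 0 0 0 0 0" --pt "0 -0.03 0 0 0 0 0" --pt "0 0 0 0 0 0 0" --pt "0 0 0 0 0 0 0" --pt "0 0 0 0 0 0 0"

```text
time: 13.23
tool_pos: [0.4972, 0.1866, 0.1987]
tool_rot: [3.142, -0.0, 1.623]
contact_force: [0.2, 0.6, -3.9]
opening: 0.0057
grip_force: 50.0
```

>>> carry_out --pt "0 0 0 0 0 0 0" --pt "0 -0.03 0 0 0 0 0" --pt "0 -0.03 0 0 0 0 0" --pt "0 -0.03 0 0 0 0 0" --pt "0 -0.03 0 0 0 0 0" --pt "0 0 0 0 0 0 0" --pt "0 0 0 0 0 0 0" --pt "0 0 0 0 0 0 0"

```text
time: 13.9
tool_pos: [0.496, 0.1865, 0.1987]
tool_rot: [3.142, -0.0, 1.623]
contact_force: [0.7, -1.3, -3.0]
opening: 0.0058
grip_force: 50.0
```

```bash
python3 o.py
```

```text
14.15 pos [0.496  0.1865 0.1987] local mm [10.4 -1.2] rackmid z 135.53427774185133 F [ 0.23 -0.02 -2.97] [0.6 0.9 0.5] [ 3.1416 -0.      1.6229]
```

>>> carry_out --pt "0 -0.05 0 0 0 0 0" --pt "0 -0.05 0 0 0 0 0" --pt "0 -0.05 0 0 0 0 0" --pt "0 -0.05 0 0 0 0 0" --pt "0 -0.05 0 0 0 0 0" --pt "0 -0.05 0 0 0 0 0" --pt "0 0 0 0 0 0 0" --pt "0 0 0 0 0 0 0"

```text
time: 14.87
tool_pos: [0.4935, 0.1864, 0.1989]
tool_rot: [3.14, -0.0, 1.623]
contact_force: [1.2, -0.0, -4.1]
opening: 0.0054
grip_force: 50.0
```

```bash
python3 o.py
```

```text
15.1167 pos [0.4933 0.1864 0.1989] local mm [ 7.8 -1.3] rackmid z 135.67025979275675 F [ 2.47  0.09 -3.51] [0.7 0.5 0.6] [ 3.1409e+00 -1.0000e-04  1.6227e+00]
```

>>> carry_out --pt "0 -0.05 0 0 0 0 0" --pt "0 -0.05 0 0 0 0 0" --pt "0 -0.05 0 0 0 0 0" --pt "0 -0.05 0 0 0 0 0" --pt "0 -0.05 0 0 0 0 0" --pt "0 0 0 0 0 0 0" --pt "0 0 0 0 0 0 0" --pt "0 0 0 0 0 0 0"

```text
time: 15.83
tool_pos: [0.4907, 0.1862, 0.1988]
tool_rot: [3.141, -0.0, 1.623]
contact_force: [3.6, 0.7, -3.5]
opening: 0.0057
grip_force: 50.0
```

```bash
python3 o.py
```

```text
16.0833 pos [0.4907 0.1862 0.1989] local mm [ 5.1 -1.2] rackmid z 135.65473873878267 F [ 4.2  -0.05 -2.84] [0.4 0.6 0.6] [ 3.1412e+00 -1.0000e-04  1.6228e+00]
```

>>> carry_out --pt "0 -0.03 0 0 0 0 0" --pt "0 -0.03 0 0 0 0 0" --pt "0 -0.03 0 0 0 0 0" --pt "0 -0.03 0 0 0 0 0" --pt "0 0 0 0 0 0 0" --pt "0 0 0 0 0 0 0" --pt "0 0 0 0 0 0 0" --pt "0 0 0 0 0 0 0"

```text
time: 16.8
tool_pos: [0.4894, 0.1862, 0.1988]
tool_rot: [3.141, -0.0, 1.623]
contact_force: [5.1, 0.6, -1.1]
opening: 0.0056
grip_force: 50.0
```

```bash
python3 o.py; python3 rel.py >/dev/null; python3 rel2.py|head -4
```

```text
17.05 pos [0.4894 0.1862 0.1988] local mm [ 3.8 -1.2] rackmid z 135.62049111736707 F [ 4.55  0.27 -0.99] [0.4 0.5 0.8] [ 3.1412e+00 -1.0000e-04  1.6228e+00]
head 102 [ 9.1  9.1 11.2 12.8 12.9] [-7.7 -7.4  1.3  6.6  6.9] [134.2 135.5 141.4 143.6 144.2]
washer 0
ledge 467 [46.2 46.4 50.8 54.  54.3] [-40.  -38.7   0.7  38.2  39.4] [49.2 50.3 51.8 53.1 53.4]
plate 1027 [30.  30.4 36.2 44.2 45.9] [-35.6 -33.    5.1  36.6  37.4] [60.2 64.8 82.2 87.2 88.6]
```

>>> carry_out --pt "0 0 0.05 0 0 0 0" --pt "0 0 0.05 0 0 0 0" --pt "0 0 0.1 0 0 0 0" --pt "0 0 0.1 0 0 0 0" --pt "0 0 0.1 0 0 0 0" --pt "0 0 0.1 0 0 0 0" --pt "0 0 0 0 0 0 0" --pt "0 0 0 0 0 0 0"

```text
time: 18.07
tool_pos: [0.4891, 0.1861, 0.1934]
tool_rot: [-3.141, -0.0, 1.623]
contact_force: [4.9, 0.6, -3.1]
opening: 0.0055
grip_force: 50.0
```

```bash
python3 o.py
```

```text
18.3167 pos [0.4891 0.1861 0.1934] local mm [ 3.5 -1.3] rackmid z 130.22407534253531 F [ 4.59  0.6  -3.76] [0.4 0.3 0.8] [-3.141   0.      1.6228]
```

>>> carry_out --pt "0 0 0.1 0 0 0 0" --pt "0 0 0.15 0 0 0 0" --pt "0 0 0.15 0 0 0 0" --pt "0 0 0.15 0 0 0 0" --pt "0 0 0.15 0 0 0 0" --pt "0 0 0.1 0 0 0 0" --pt "0 0 0 0 0 0 0" --pt "0 0 0 0 0 0 0"

```text
time: 19.03
tool_pos: [0.4892, 0.1861, 0.1854]
tool_rot: [-3.141, -0.0, 1.623]
contact_force: [5.6, 0.4, -3.1]
opening: 0.0055
grip_force: 50.0
```

```bash
python3 o.py
```

```text
19.2833 pos [0.4891 0.1861 0.1855] local mm [ 3.6 -1.3] rackmid z 122.2588785817394 F [ 4.78  0.47 -3.72] [0.7 0.4 0.6] [-3.1411  0.      1.6228]
```

>>> carry_out --pt "0 0 0.1 0 0 0 0" --pt "0 0 0.1 0 0 0 0" --pt "0 0 0.1 0 0 0 0" --pt "0 0 0.1 0 0 0 0" --pt "0 0 0.1 0 0 0 0" --pt "0 0 0.1 0 0 0 0" --pt "0 0 0 0 0 0 0" --pt "0 0 0 0 0 0 0"

```text
time: 20.0
tool_pos: [0.4892, 0.1862, 0.1795]
tool_rot: [-3.141, -0.0, 1.623]
contact_force: [3.8, 0.4, -1.6]
opening: 0.0057
grip_force: 50.0
```

>>> carry_out --pt "0 0 0.03 0 0 0 0" --pt "0 0 0.03 0 0 0 0" --pt "0 0 0.03 0 0 0 0" --pt "0 0 0 0 0 0 0" --pt "0 0 0 0 0 0 0" --pt "0 0 0 0 0 0 0" --pt "0 0 0 0 0 0 0" --pt "0 0 0 0 0 0 0"

```text
time: 20.67
tool_pos: [0.4893, 0.1862, 0.1788]
tool_rot: [3.142, -0.0, 1.623]
contact_force: [4.9, 0.3, -1.6]
opening: 0.0059
grip_force: 50.0
```

```bash
python3 o.py
```

```text
20.9167 pos [0.4893 0.1862 0.1789] local mm [ 3.8 -1.2] rackmid z 115.65624557713188 F [ 4.65  0.33 -0.9 ] [0.2 0.4 0.6] [ 3.1414e+00 -1.0000e-04  1.6228e+00]
```

>>> carry_out --pt "0 0 0.03 0 0 0 0" --pt "0 0 0.03 0 0 0 0" --pt "0 0 0 0 0 0 0" --pt "0 0 0 0 0 0 0" --pt "0 0 0 0 0 0 0" --pt "0 0 0 0 0 0 0" --pt "0 0 0 0 0 0 0" --pt "0 0 0 0 0 0 0"

```text
time: 21.63
tool_pos: [0.4892, 0.1862, 0.1782]
tool_rot: [-3.141, -0.0, 1.623]
contact_force: [4.3, -0.1, -1.3]
opening: 0.0058
grip_force: 50.0
```

```bash
python3 o.py
```

```text
21.8833 pos [0.4893 0.1862 0.1782] local mm [ 3.7 -1.2] rackmid z 114.9645919471865 F [ 4.81  0.52 -1.46] [0.4 0.5 0.5] [-3.1415e+00 -1.0000e-04  1.6228e+00]
```

Not yet at the end of the slot, so I continue in small steps.

>>> carry_out --pt "0 0 0.04 0 0 0 0" --pt "0 0 0.04 0 0 0 0" --pt "0 0 0 0 0 0 0" --pt "0 0 0 0 0 0 0" --pt "0 0 0 0 0 0 0" --pt "0 0 0 0 0 0 0" --pt "0 0 0 0 0 0 0" --pt "0 0 0 0 0 0 0"

```text
time: 22.6
tool_pos: [0.4893, 0.1862, 0.1774]
tool_rot: [3.142, -0.0, 1.623]
contact_force: [5.3, 0.4, -0.4]
opening: 0.0056
grip_force: 50.0
```

```bash
python3 o.py
```

```text
22.85 pos [0.4893 0.1862 0.1774] local mm [ 3.7 -1.2] rackmid z 114.23556292794117 F [ 4.53  0.28 -0.62] [0.5 0.4 0.3] [ 3.1415e+00 -1.0000e-04  1.6228e+00]
```

>>> carry_out --pt "0 0 0.04 0 0 0 0" --pt "0 0 0.04 0 0 0 0" --pt "0 0 0 0 0 0 0" --pt "0 0 0 0 0 0 0" --pt "0 0 0 0 0 0 0" --pt "0 0 0 0 0 0 0" --pt "0 0 0 0 0 0 0" --pt "0 0 0 0 0 0 0"

```text
time: 23.57
tool_pos: [0.4893, 0.1861, 0.1766]
tool_rot: [-3.142, -0.0, 1.623]
contact_force: [3.6, 0.6, -1.8]
opening: 0.0057
grip_force: 50.0
```

```bash
python3 o.py
```

```text
23.8167 pos [0.4893 0.1862 0.1766] local mm [ 3.7 -1.2] rackmid z 113.37640469273357 F [ 4.55  0.36 -1.78] [0.5 0.7 0.5] [-3.1415 -0.      1.6228]
```

>>> carry_out --pt "0 0 0.03 0 0 0 0" --pt "0 0 0.03 0 0 0 0" --pt "0 0 0 0 0 0 0" --pt "0 0 0 0 0 0 0" --pt "0 0 0 0 0 0 0" --pt "0 0 0 0 0 0 0" --pt "0 0 0 0 0 0 0" --pt "0 0 0 0 0 0 0"

```text
time: 24.53
tool_pos: [0.4894, 0.1862, 0.1761]
tool_rot: [3.141, -0.0, 1.623]
contact_force: [4.9, -0.1, -0.6]
opening: 0.0056
grip_force: 50.0
```

```bash
python3 o.py
```

```text
24.7833 pos [0.4894 0.1862 0.1761] local mm [ 3.8 -1.2] rackmid z 112.93728330403499 F [4.66 0.5  0.4 ] [0.5 0.7 0.6] [ 3.1412e+00 -1.0000e-04  1.6228e+00]
```

>>> carry_out --pt "0 0 0.03 0 0 0 0" --pt "0 0 0.03 0 0 0 0" --pt "0 0 0 0 0 0 0" --pt "0 0 0 0 0 0 0" --pt "0 0 0 0 0 0 0" --pt "0 0 0 0 0 0 0" --pt "0 0 0 0 0 0 0" --pt "0 0 0 0 0 0 0"

```text
time: 25.5
tool_pos: [0.4895, 0.1862, 0.1758]
tool_rot: [3.141, -0.0, 1.623]
contact_force: [3.3, 0.1, 6.2]
opening: 0.0058
grip_force: 50.0
```

```bash
python3 o.py
```

```text
25.75 pos [0.4895 0.1862 0.1758] local mm [ 3.9 -1.2] rackmid z 112.6293471238815 F [ 3.96 -0.42  5.56] [0.5 0.5 0.6] [ 3.1409e+00 -2.0000e-04  1.6228e+00]
```

>>> carry_out --pt "0 0 0.03 0 0 0 0" --pt "0 0 0.02 0 0 0 0" --pt "0 0 0 0 0 0 0" --pt "0 0 0 0 0 0 0" --pt "0 0 0 0 0 0 0" --pt "0 0 0 0 0 0 0" --pt "0 0 0 0 0 0 0" --pt "0 0 0 0 0 0 0"

```text
time: 26.47
tool_pos: [0.4895, 0.1862, 0.1757]
tool_rot: [3.141, -0.0, 1.623]
contact_force: [2.6, 0.4, 6.9]
opening: 0.0054
grip_force: 50.0
```

```bash
python3 o.py
```

```text
26.7167 pos [0.4895 0.1862 0.1757] local mm [ 3.9 -1.2] rackmid z 112.4718354968598 F [3.16 0.04 7.5 ] [0.4 0.7 0.5] [ 3.1406e+00 -2.0000e-04  1.6228e+00]
```

>>> carry_out --pt "0 0 0.04 0 0 0 0" --pt "0 0 0.03 0 0 0 0" --pt "0 0 0 0 0 0 0" --pt "0 0 0 0 0 0 0" --pt "0 0 0 0 0 0 0" --pt "0 0 0 0 0 0 0" --pt "0 0 0 0 0 0 0" --pt "0 0 0 0 0 0 0"

```text
time: 27.43
tool_pos: [0.4896, 0.1862, 0.1755]
tool_rot: [3.14, -0.0, 1.623]
contact_force: [1.4, -1.0, 11.9]
opening: 0.0056
grip_force: 50.0
```

```bash
python3 o.py
```

```text
27.6833 pos [0.4896 0.1862 0.1755] local mm [ 4.  -1.2] rackmid z 112.31059920632475 F [ 1.91 -1.02 11.53] [0.5 0.1 0.4] [ 3.1400e+00 -3.0000e-04  1.6229e+00]
```

>>> carry_out --pt "0 0.03 0 0 0 0 0" --pt "0 0.03 0 0 0 0 0" --pt "0 0.03 0 0 0 0 0" --pt "0 0 0 0 0 0 0" --pt "0 0 0 0 0 0 0" --pt "0 0 0 0 0 0 0" --pt "0 0 0 0 0 0 0" --pt "0 0 0 0 0 0 0"

```text
time: 28.4
tool_pos: [0.4897, 0.1862, 0.1755]
tool_rot: [-3.142, -0.0, 1.623]
contact_force: [-0.1, -1.1, 13.1]
opening: 0.0061
grip_force: 50.0
```

```bash
python3 o.py
```

```text
28.65 pos [0.4897 0.1862 0.1755] local mm [ 4.2 -1.2] rackmid z 112.27222969177863 F [-0.22 -0.66 13.33] [0.5 0.3 0.4] [ 3.1416e+00 -2.0000e-04  1.6229e+00]
```

>>> carry_out --pt "0 0 0 0 0 0 0" --pt "0 0 0 0 0 0 0" --pt "0 0 0 0 0 0 0" --pt "0 0 0 0 0 0 0.1" --pt "0 0 0 0 0 0 0.15" --pt "0 0 0 0 0 0 0.2" --pt "0 0 0 0 0 0 0.3" --pt "0 0 0 0 0 0 0.4" --force 15

```text
time: 29.37
tool_pos: [0.4894, 0.1861, 0.1735]
tool_rot: [-3.139, 0.0, 1.623]
contact_force: [-0.1, -0.7, -0.5]
opening: 0.0273
grip_force: 0.0
```

>>> carry_out --pt "0 0 0 0 0 0 0.5" --pt "0 0 0 0 0 0 0.5" --pt "0 0 -0.5 0 0 0 0.5" --pt "0 0 -1 0 0 0 0.5" --pt "0 0 -2 0 0 0 0.5" --pt "0 0 -2.5 0 0 0 0.5" --pt "0 0 -2.5 0 0 0 0.5" --pt "0 0 -1.5 0 0 0 0.5"

```text
time: 30.03
tool_pos: [0.4909, 0.1864, 0.278]
tool_rot: [3.137, -0.001, 1.623]
contact_force: [0.7, 0.1, 0.4]
opening: 0.0461
grip_force: 0.0
```

Run:
```python
from h import *
s=cap('side','f_side');w=cap('wrist','f_wrist')
x=cv2.resize(s['image'][95:230,180:330],(400,360),interpolation=cv2.INTER_CUBIC)
cv2.imwrite('pics/f.png',cv2.hconcat([x,cv2.resize(w['image'][110:400,150:450],(372,360))]))
o=robot.observe();print(o['time'],o['contact_force'],o['tool_pos'])
```

```text
30.1333 [-1.26221656  0.49091195 -0.70275446] [0.49155604 0.18655097 0.27806736]
```

View pics/f.png

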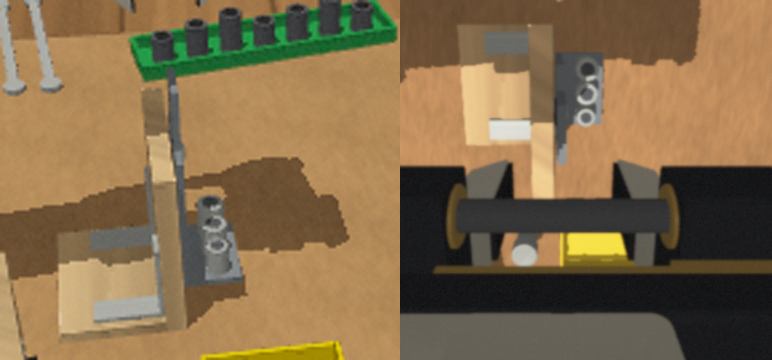

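The rack hangs upright against the board, with its plate at (178,140) in the crop and its ledge clear of the table. The gripper is clear above it, so I'm handing in.

```bash
python3 -c "
from h import *
print(robot.hand_in())"
```

```text
the job is handed in; nothing more can be done
None
```

The rack is hung home on the screw, bedded with about 1.6 kg of downward push, and released hanging straight; I handed the job in at about 30 s, and no verdict came back.

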